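# Lay up the refraction tray and the cover-test tray

### The arm

A 6-joint arm with a two-finger parallel gripper is mounted at the origin on the work surface. World frame = base frame: x ahead of the robot, y to its left, z up, the work surface at z = 0. Lengths are in m, angles in degrees, forces in N, time in s.
With the tool pointing down it reaches from about 0.275 to 0.975 m from the base axis. Payload 8.4 kg.
Tool frame: the origin (TCP) lies at the very end of the fingers, on their centre line; the grasp point (between the pads) lies 19 mm behind it; z points along the fingers, y is the direction in which the jaws open and shut (so a half turn about z gives the same grasp; the last joint's range is limited). The gripper opens to 92 mm and grips with 3 to 60 N. Pads are 20 mm wide; open, the fingers measure 128 mm over their backs; the gripper's body (75 mm by 189 mm) begins 69 mm behind the grasp point.
Start: joints at [63.289, 20.225, 93.587, -0, 66.188, -0.138], TCP at [0.28, 0.559, 0.215] pointing down, gripper open.
Joint ranges: [-150.9, 150.9], [-52.94, 120.26], [3.33, 152.33], [-74.26, 254.26], [0, 154.13], [-172.89, 172.89]. Speed limits (degrees/s): [127.2, 127.2, 159.86, 180, 180, 180].

### API

Orientations are given as a 3x3 rotation matrix whose columns are the frame's x, y, z axes.
In Python, from rig import arm gives the robot as it stands. The module is installed in compiled form; this text tells all that it offers. Calls block until the motion is done:
- arm.move_pose(position, orientation): joint-space move of the TCP to a pose.
- arm.line_to(position, rotation=None, feed=0.15, guard=None): straight line of the TCP; rotation=None keeps the orientation; feed is the mean speed in m/s. With guard (N) it stops when the force on the tool has changed by that much, and returns True; else False.
- arm.move_joints(angles): joint-space move.
- arm.command_gripper(opening): finger opening in m; the grip force is fixed at half the most; returns when the fingers have stopped.
- arm.wait(seconds).
- arm.ik(position, orientation): joint angles nearest the present ones, or None.
- arm.get_obs(): the state.
- arm.grab_frame(name): name is "side" or "top"; returns a dict with "color" (480x640x3 uint8, red, green, blue), "intrinsics" (3x3 intrinsics, pixels), "extrinsics" (4x4, takes a point from world to camera coordinates). Camera axes: x right, y down, z forward; pixel columns grow to the right and rows downward; lengths in m; the calibration is good to about 2 mm. A picture is of the moment at which its call begins. There is no depth.
A pose or a line that the arm cannot do raises arm.MotionError and nothing moves.
- arm.finish_job(): hands the job in, once; it reports no verdict.
The state is a dict: "time": time; "qpos": joint angles; "joint_vel": joint speeds; "joint_torque": joint torques, N m; "tool_pos": TCP position; "tool_rot": TCP orientation; "ft_force": force on the tool from outside, world axes, zero at the start; "ft_torque": the same for the moment, N m; "gripper_width": finger opening in m.
Only numpy, scipy, OpenCV 4.12 (cv2) and the standard library are available. Lean on these libraries where they do the work, as an engineer would, in place of code of your own. Each camera call takes 0.05 s, during which the arm holds its last target.

### The job

Lay up the two exam trays from the open instrument case. The three-compartment tray is for the refraction: trial frame in the wide compartment, cross-cylinder in the narrow one, eye-drop bottle standing in the small squarish one. The two-compartment tray is for the cover test: cover paddle in the wide compartment, pen torch in the narrow one; lay each instrument right side up, flat on the floor along the length of its compartment, and leave the lens rack, the lidded tub and the spectacle case where they are.

Things in the scene. Friction and masses are not known exactly. Their poses are not given: they have to be found in the camera images.
- trial_frame_centre (a point): black trial frame, two open round cells with white rims, on its back: 140 (x) x 67 (y) mm, cells 17 mm high. Point: outline centre, 8 mm above underside; z up. Mid-way on its cross bar an upright post with a steel knob, 15 mm thick, its top 48 mm above underside. Grip the knob and post across y at (0, +26, +30) mm from the point, fingertips above the cells. 90 g. Lies on felt 3 mm above the desk.
- cover_paddle_centre (a point): black cover paddle, solid disc 58 mm across, 6 mm thick, on a straight handle, 170 mm long in all. Point: middle of its length, 6 mm above underside (half the handle's height); x along the handle towards the disc, z up. Handle 15 mm wide, 12 mm high, from x = -85 to +35 mm. Grip it at this point. 60 g. Lies on felt 3 mm above the desk.
- cross_cylinder_centre (a point): cross-cylinder: see-through lens in a steel ring (35 mm across, 8 mm high) on a short black handle, 108 mm long in all. Point: middle of its length, 6.5 mm above underside; x along the handle towards the lens, z up. Handle 13 mm thick, from x = -54 to +8 mm. Grip it about x = -12 mm. 30 g. Lies on felt 3 mm above the desk.
- pen_torch_centre (a point): pen torch, slim aluminium barrel with black end and clip, 130 mm long, 13 mm thick; it does not roll. Point: its middle, 6.5 mm above underside; x along the barrel, z up. 45 g. Lies on felt 3 mm above the desk.
- drop_bottle_centre (a point): small white eye-drop bottle, upright, 56 mm high: body 24 mm in diameter up to 36 mm above its underside, then a cap 17 mm in diameter. Point: on its axis, 28 mm above underside; z up along the axis. 25 g. Stands on felt 3 mm above the desk.
- tray_three: three-compartment white fixed tray, left or right of the case, 204 (x) x 164 (y) mm. Origin: centre of underside. Floor 3 mm thick; walls 4 mm thick, tops 9 mm above the floor. Divider along x at y = +10 mm. Wide compartment (196 x 86 mm): centre (0, -35) mm. A wall across at x = +36 mm parts the other side: narrow one (132 x 66 mm) at (-32, +45), small one (60 x 66 mm) at (+68, +45).
- tray_two: two-compartment white fixed tray, left or right of the case, 204 (x) x 164 (y) mm. Origin: centre of underside. Floor 3 mm thick; walls 4 mm thick, tops 9 mm above the floor. Divider along x at y = +10 mm. Wide compartment (196 x 86 mm): centre (0, -35) mm; narrow one (196 x 66 mm): (0, +45) mm.
- lens_rack: bystander lying in the case among the instruments: wooden block 110 x 44 mm with a row of upright red and black trial lenses, 51 mm high in all. Origin: centre of the underside, x along the row. It stays where it is.
- tub: bystander on the desk at the far left: round lidded tub, 48 mm in diameter, 58 mm high. Origin: centre of the underside.
- glasses_case: bystander on the desk at the far right: closed black spectacle case, 62 mm (x) by 160 mm (y), 38 mm high. Origin: centre of the underside.
There are look-alikes about, which are no part of the job. Of the things shaped like the part that bears pen_torch_centre, the aluminium one is meant. Leave any turquoise look-alike of the part that bears cover_paddle_centre alone.

How it is judged:
By the outcome, as a careful person would: the job done as asked, in the order asked, and still so for the second after the job is handed in, with the robot touching nothing.
It also fails if it takes over 122 s, if anything falls off the work surface, if the arm or the gripper's body presses on something with over 40 N, if the wrist force passes 120 N, or if a joint passes its speed limit or range.

## Working session

There is one attempt and no reset: what is moved stays moved. The work goes in short steps, each a Python script; the robot and the scene stay as the last script left them, time stands still between calls to the robot, and variables do not carry over. Pictures are saved under pics/ and viewed, and the job is handed in when it is done.

```bash
mkdir -p pics
python3 - <<'E'
from rig import arm
import cv2,numpy as np
for n in("top","side"):
    f=arm.grab_frame(n); cv2.imwrite(f"pics/{n}0.png",f["color"][:,:,::-1]); print(n,f["intrinsics"],f["extrinsics"])
    np.savez(f"{n}.npz",K=f["intrinsics"],E=f["extrinsics"])
o=arm.get_obs();print(o["time"],o["tool_rot"],o["gripper_width"])
E
```

```text
top [[504.28216248   0.         321.0028676 ]
 [  0.         504.28216248 242.67113551]
 [  0.           0.           1.        ]] [[-0.02448743 -0.99965603 -0.00939117 -0.06974733]
 [-0.99328359  0.02539182 -0.11288475  0.47672776]
 [ 0.11308438  0.00656384 -0.99356371  1.06298268]
 [ 0.          0.          0.          1.        ]]
side [[434.68744363   0.         321.18532028]
 [  0.         434.68744363 244.98090119]
 [  0.           0.           1.        ]] [[-0.97052585 -0.240387    0.01713677  0.45399443]
 [-0.18543536  0.69946451 -0.69019065  0.18364989]
 [ 0.1539263  -0.67302562 -0.72342463  0.96156394]
 [ 0.          0.          0.          1.        ]]
0.1 [[-8.94365741e-01  4.47336159e-01 -5.31994248e-04]
 [ 4.47336475e-01  8.94365092e-01 -1.07764927e-03]
 [-6.27440003e-06 -1.20179302e-03 -9.99999278e-01]] 0.09190995142496884
```

View pics/top0.png

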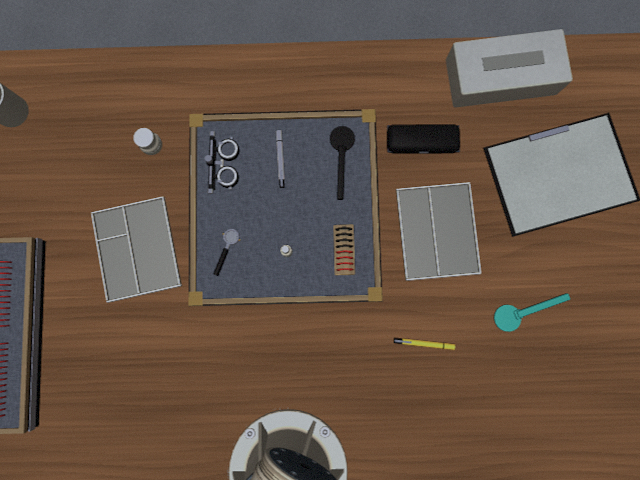

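View pics/side0.png

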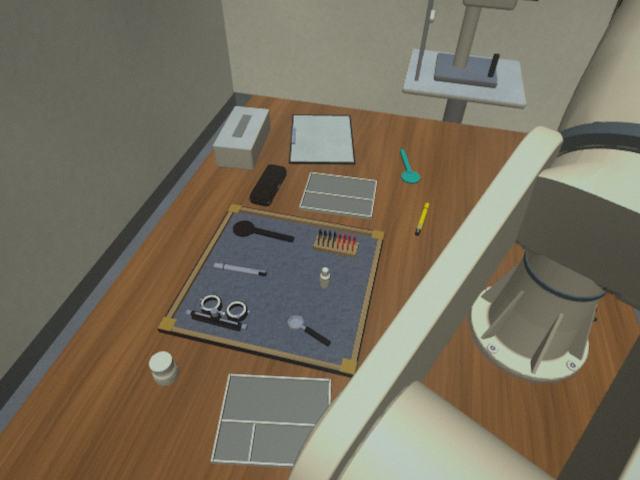

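Top view: the wanted objects are in the case:
- trial frame at (220,163)
- torch, aluminium, at (281,160); the look-alike is the yellow one at (424,344)
- paddle, black, at (342,160); the look-alike is the turquoise one at (530,313)
- cross-cylinder at (227,250)
- bottle at (286,250); the tub at (147,140) could be mistaken for it

tray_three is on the left at (136,249) and tray_two on the right at (439,231). I'll check these in enlarged crops.

Run:
```python
import cv2
im=cv2.imread("pics/top0.png")
def c(n,x,y,w,h,s):
    cv2.imwrite(f"pics/{n}.png",cv2.resize(im[y:y+h,x:x+w],None,fx=s,fy=s,interpolation=cv2.INTER_CUBIC))
c("c1",190,115,100,75,8); c("c2",270,115,100,90,6.5); c("c3",200,215,100,75,8); c("c4",80,185,110,125,4.8); c("c5",385,170,110,120,5)
```

```text
(no output)
```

View pics/c1.png

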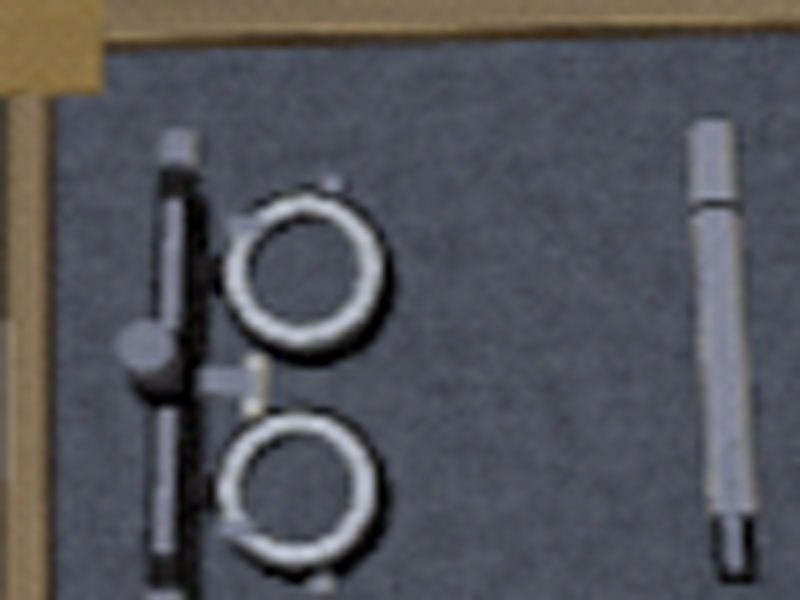

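View pics/c2.png

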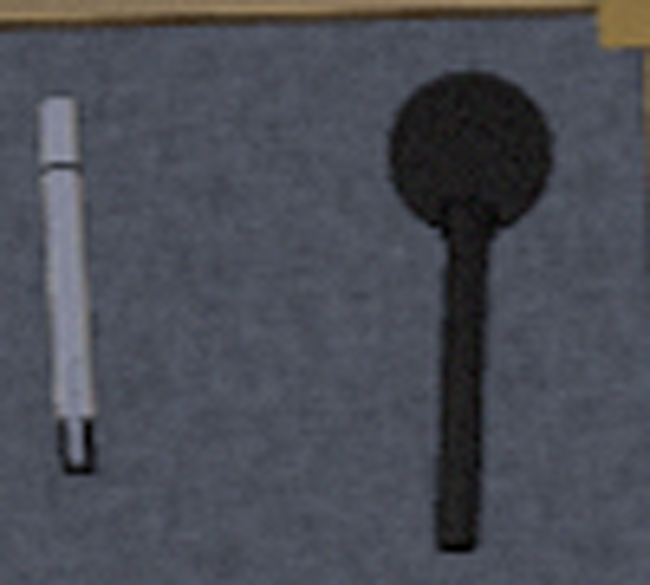

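View pics/c3.png

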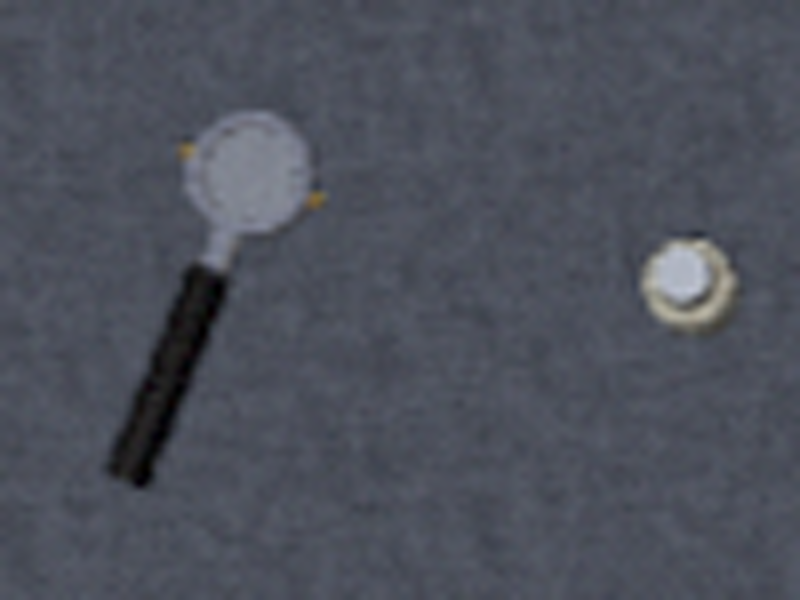

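View pics/c4.png

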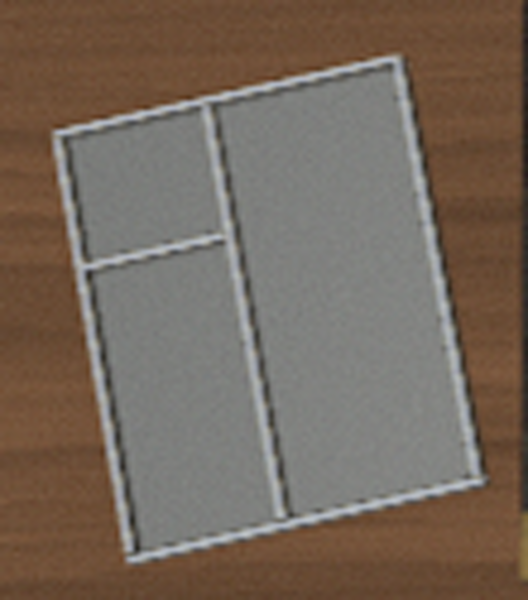

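View pics/c5.png

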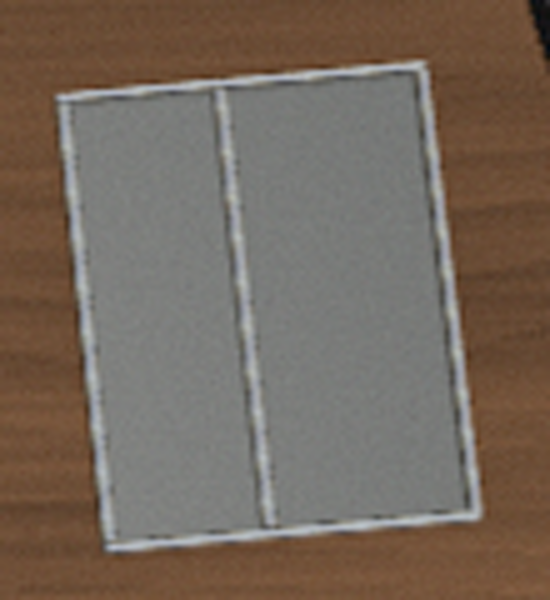

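Torch (aluminium, black end down at c2 (78,440)), black paddle, cross-cylinder and bottle are confirmed; the trial frame's bar is on the left, next to the case wall. The knob is near that wall, so I need the wall height from the side view.

```bash
cat > h.py <<'E'
import numpy as np,cv2
def cam(n):
    d=np.load(f"{n}.npz");return d["K"],d["E"]
def ray(n,uv):
    K,E=cam(n);R=E[:3,:3];o=-R.T@E[:3,3];d=R.T@np.linalg.inv(K)@np.array([uv[0],uv[1],1.]);return o,d
def pl(n,uv,z):
    o,d=ray(n,uv);return o+d*(z-o[2])/d[2]
def proj(n,p):
    K,E=cam(n);q=K@(E[:3,:3]@np.asarray(p)+E[:3,3]);return q[:2]/q[2]
def tri(a,b):
    o1,d1=ray("top",a);o2,d2=ray("side",b)
    A=np.stack([d1,-d2],1);s=np.linalg.lstsq(A,o2-o1,rcond=None)[0]
    p,q=o1+d1*s[0],o2+d2*s[1];return (p+q)/2,np.linalg.norm(p-q)
def cr(x0,y0,s): return lambda u,v:((x0+(u+.5)/s-.5),(y0+(v+.5)/s-.5))
E
python3 - <<'E'
import cv2
im=cv2.imread("pics/side0.png")
def c(n,x,y,w,h,s):
    cv2.imwrite(f"pics/{n}.png",cv2.resize(im[y:y+h,x:x+w],None,fx=s,fy=s,interpolation=cv2.INTER_CUBIC))
c("s1",155,255,130,97,6); c("s2",265,255,110,82,7); c("s3",205,200,110,80,7)
im=cv2.imread("pics/top0.png")
c("c6",180,110,60,90,6.6)
E
```

```text
(no output)
```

View pics/s1.png

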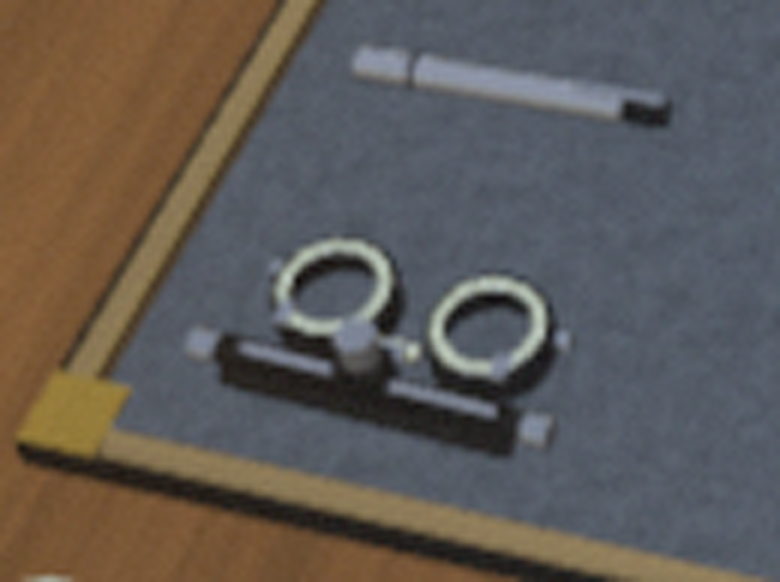

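View pics/s2.png

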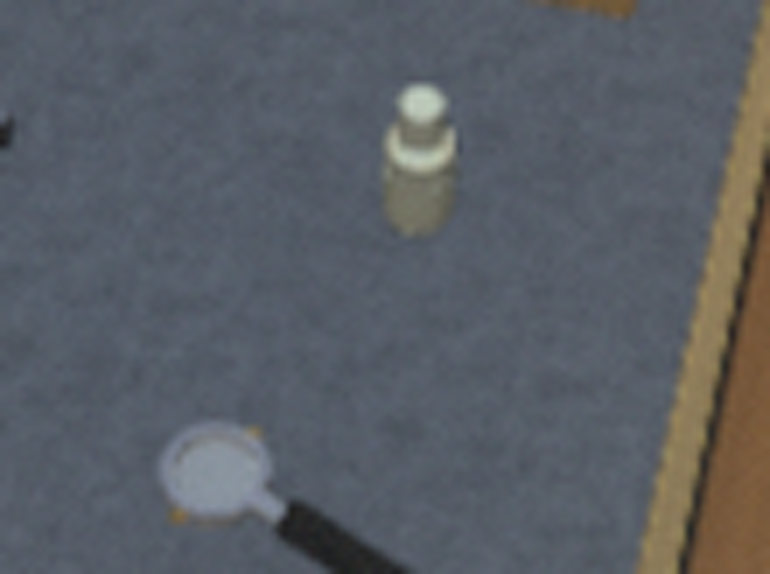

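View pics/s3.png

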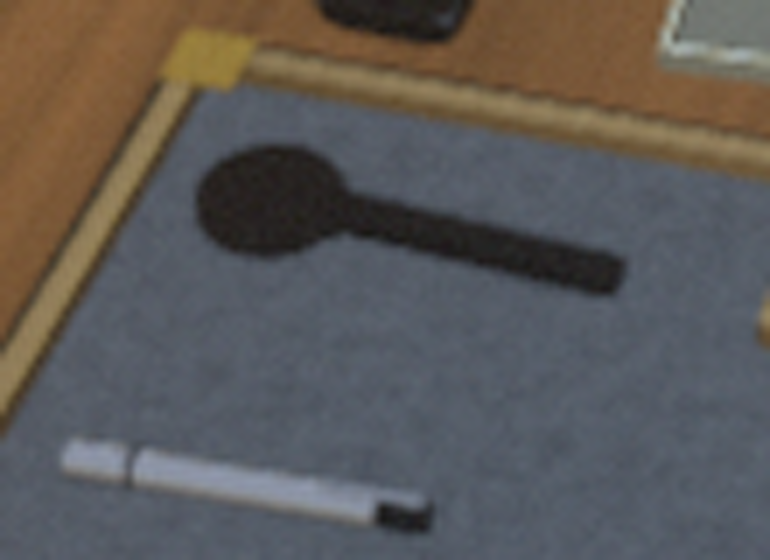

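View pics/c6.png

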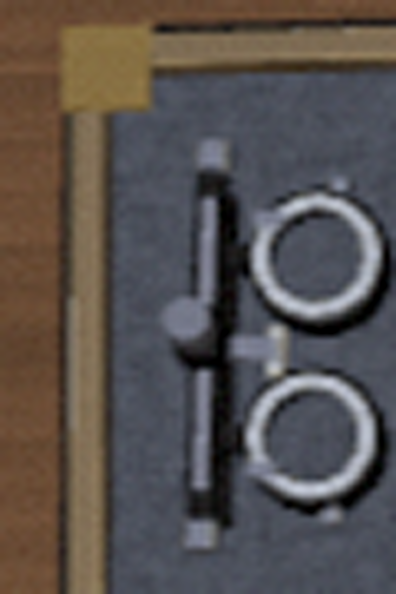

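Run:
```python
from h import *
np.set_printoptions(precision=4,suppress=True)
c6=cr(180,110,6.6);s1=cr(155,255,6);s2=cr(265,255,7);s3=cr(205,200,7);c2=cr(270,115,6.5);c3=cr(200,215,8);c4=cr(80,185,4.8);c5=cr(385,170,5)
print("caseouter",tri(c6(62,28),s1(20,445)),"inner",tri(c6(152,108),s1(130,388)))
print("wall inner at z.014",pl("top",c6(108,320),.014))
print("knob",tri(c6(185,320),s1(355,333)),pl("top",c6(185,320),.051),pl("side",s1(355,333),.051))
for a,b in (((317,260),(335,287)),((312,438),(490,327))): print("cell",tri(c6(*a),s1(*b)),pl("top",c6(*a),.020))
print("bar",[pl("top",c6(*a),.017) for a in((212,140),(201,548))])
a=tri(c2(58,98),s1(357,62));print("torchA",a,pl("top",c2(58,98),.013),pl("side",s3(65,455),.009)); 
print("torchB",pl("top",c2(80,472),.013),pl("side",s3(432,515),.0095))
print("paddle top",pl("top",c2(469,70),.009),"end",pl("top",c2(455,550),.013), "disc",pl("top",c2(471,152),.009),"handle@",pl("top",c2(471,230),.015),pl("top",c2(457,545),.015))
print("paddle side disc",pl("side",s3(272,199),.009),"end",pl("side",s3(620,273),.010))
print("cc lens",pl("top",c3(248,172),.011),"end",pl("top",c3(130,478),.013),pl("side",s2(216,470),.011))
print("cc handle",pl("top",c3(208,272),.016),pl("top",c3(130,475),.016))
print("bottle",pl("top",c3(683,274),.059),pl("side",s2(422,103),.059),pl("top",c3(690,286),.039),pl("side",s2(421,147),.039))
for n,f,P in(("t3",c4,((55,132),(402,57),(484,482),(130,560))),("t2",c5,((58,96),(427,64),(481,518),(108,549)))):
    W=np.array([pl("top",f(*p),.012) for p in P]);c=W.mean(0);xa=(W[0]+W[1]-W[2]-W[3])/2;ya=(W[0]+W[3]-W[1]-W[2])/2
    print(n,c,"len",np.linalg.norm(xa),np.linalg.norm(ya),"yaw",np.degrees(np.arctan2(xa[1],xa[0])),np.degrees(np.arctan2(-ya[0],ya[1])))
```

```text
caseouter (array([0.7775, 0.2101, 0.01  ]), np.float64(0.001187096070436911)) inner (array([0.7488, 0.1791, 0.0115]), np.float64(0.0010077507732413231))
wall inner at z.014 [0.6736 0.1931 0.014 ]
knob (array([0.6633, 0.159 , 0.0488]), np.float64(0.0012148938592869045)) [0.662  0.1583 0.051 ] [0.663  0.1603 0.051 ]
cell (array([0.6927, 0.1219, 0.0166]), np.float64(0.0019035651529207827)) [0.6907 0.121  0.02  ]
cell (array([0.6309, 0.1238, 0.0159]), np.float64(0.0010150895697584375)) [0.6294 0.1229 0.02  ]
bar [array([0.7345, 0.1571, 0.017 ]), array([0.5935, 0.1608, 0.017 ])]
torchA (array([0.7365, 0.0082, 0.0059]), np.float64(0.0005587596707911822)) [0.7343 0.0077 0.013 ] [0.7356 0.0098 0.009 ]
torchB [0.6024 0.0021 0.013 ] [0.6031 0.0035 0.0095]
paddle top [ 0.7418 -0.1348  0.009 ] end [ 0.572  -0.1249  0.013 ] disc [ 0.7125 -0.1346  0.009 ] handle@ [ 0.683  -0.1336  0.015 ] [ 0.5733 -0.1256  0.015 ]
paddle side disc [ 0.7122 -0.1292  0.009 ] end [ 0.5736 -0.1244  0.01  ]
cc lens [0.4963 0.1169 0.011 ] end [0.4129 0.1491 0.013 ] [0.4963 0.1195 0.011 ]
cc handle [0.4684 0.127  0.016 ] [0.4136 0.1484 0.016 ]
bottle [ 0.4601 -0.006   0.059 ] [ 0.4609 -0.0029  0.059 ] [ 0.4589 -0.0063  0.039 ] [ 0.4603 -0.0009  0.039 ]
t3 [0.4746 0.3261 0.012 ] len 0.20097870337259305 0.16315821468234973 yaw 11.301214143211833 10.983512364717676
t2 [ 0.4968 -0.3391  0.012 ] len 0.20133924274434434 0.16317553156565764 yaw 3.578134276613766 3.4222187491157765
```

Case walls are only ~11 mm high, so there is clearance for the fingers. Starting with the trial frame.

```bash
cat >> h.py <<'E'
def T3(x,y): return tray((.4746,.3266),11.1,x,y)
def T2(x,y): return tray((.4968,-.3386),3.5,x,y)
def tray(c,yaw,x,y):
    a=np.radians(yaw);return np.array([c[0]+np.cos(a)*x-np.sin(a)*y,c[1]+np.sin(a)*x+np.cos(a)*y])
def rot(yaw,s=1):  # jaws along y of a body with this yaw
    a=np.radians(yaw);y=s*np.array([-np.sin(a),np.cos(a),0]);z=np.array([0,0,-1.]);return np.stack([np.cross(y,z),y,z],1)
def sign(arm,p,yaw,p2,yaw2):
    best=None
    for s in(1,-1):
        q=arm.ik([*p,.14],rot(yaw,s));q2=arm.ik([*p2,.14],rot(yaw2,s))
        if q is None or q2 is None: continue
        c=max(abs(q[5]),abs(q2[5]))
        if best is None or c<best[0]: best=(c,s)
    return best[1]
def pick(arm,p,yaw,z,op,s,hi=.14):
    arm.command_gripper(op)
    arm.move_pose([*p,hi],rot(yaw,s)); 
    g=arm.line_to([*p,z+.02],feed=.2); g=arm.line_to([*p,z],feed=.06,guard=8)
    arm.command_gripper(0.); w=arm.get_obs()["gripper_width"]
    arm.line_to([*p,hi],feed=.15); o=arm.get_obs()
    print("pick guard",g,"w",w,o["gripper_width"],"t",o["time"],"F",np.round(o["ft_force"],1))
def snap(arm,n,pre,box=None,s=1):
    f=arm.grab_frame(n)["color"][:,:,::-1]
    if box: x,y,w,h=box; f=cv2.resize(f[y:y+h,x:x+w],None,fx=s,fy=s,interpolation=cv2.INTER_CUBIC)
    cv2.imwrite(f"pics/{pre}.png",f)
def place(arm,p,yaw,z,op,s,hi=.14):
    arm.move_pose([*p,hi],rot(yaw,s))
    arm.line_to([*p,z+.02],feed=.2); g=arm.line_to([*p,z],feed=.05,guard=6)
    zz=arm.get_obs()["tool_pos"][2]
    arm.command_gripper(op); arm.line_to([*p,hi],feed=.15)
    o=arm.get_obs();print("place guard",g,"z",zz,"t",o["time"],"w",o["gripper_width"])
E
python3 - <<'E'
from rig import arm
from h import *
p=(.663,.159);y=-1.6;d=T3(0,-35e-3+26e-3)
s=sign(arm,p,y,d,11.1);print(s,d,arm.get_obs()["time"])
pick(arm,p,y,.0235,.034,s)
snap(arm,"side","f1")
E
```

```text
1 [0.4763327  0.31776837] 0.1
pick guard False w 0.014425237429249872 0.014859090253588678 t 5.5417 F [-0.4 -0.7 -1.2]
```

View pics/f1.png

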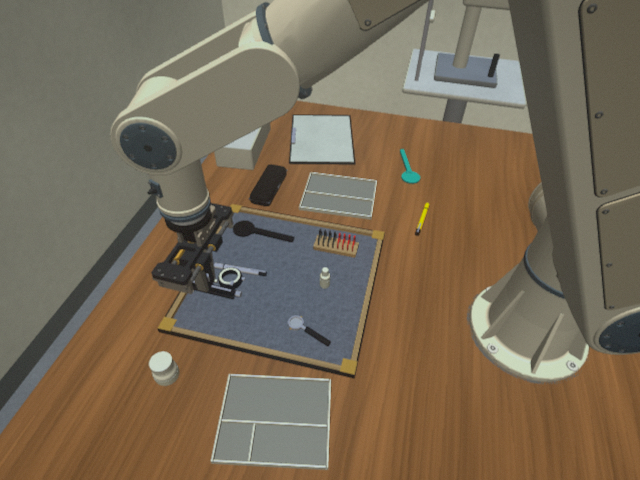

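The frame is held by its knob (width 15 mm) and lifted level, at about (225,280). Placing it.

Run:
```python
from rig import arm
from h import *
place(arm,T3(0,-.009),11.1,.0238,.034,1)
p=(.4516,.1353)
arm.command_gripper(.03);arm.move_pose([*p,.14],rot(-21.2,1))
snap(arm,"top","f2",(80,180,120,130),4.6);snap(arm,"side","f2s",(180,340,170,130),4.6)
```

```text
place guard True z 0.02364335808787299 t 9.0333 w 0.034006814727797874
```

View pics/f2.png

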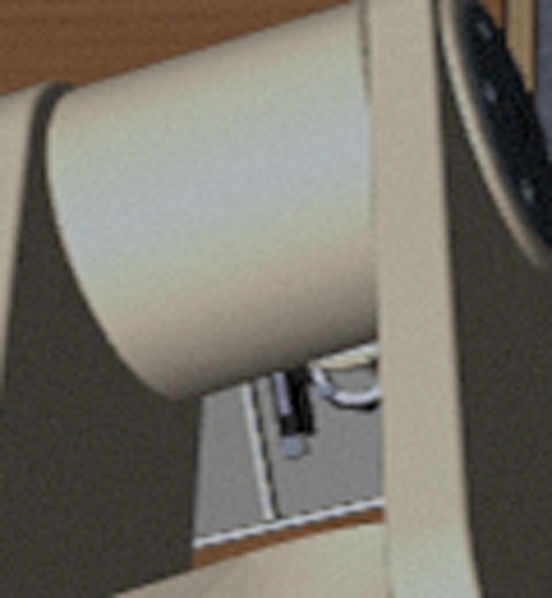

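View pics/f2s.png

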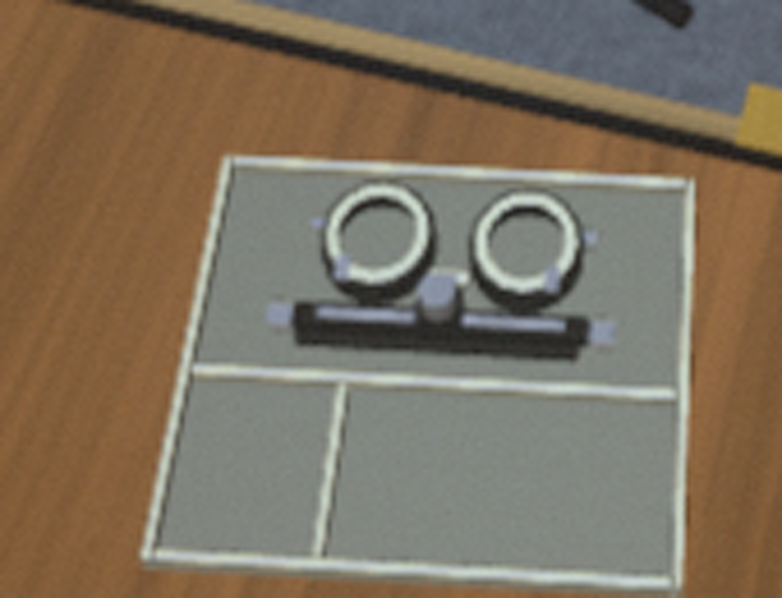

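The frame lies flat in the wide compartment, centred, with its bar clear of the divider. Next, the cross-cylinder.

Run:
```python
from rig import arm
from h import *
p=(.4516,.1353);d=T3(-.032-.012,.045)
print(arm.get_obs()["qpos"],arm.ik([*d,.14],rot(11.1,1)))
pick(arm,p,-21.2,.007,.03,1)
place(arm,d,11.1,.0075,.024,1)
arm.command_gripper(.045);arm.move_pose([.460,-.004,.14],rot(0,1))
snap(arm,"top","f3",(80,180,120,130),4.6);snap(arm,"side","f3s",(180,260,200,210),2.8)
```

```text
[ 1.66076738e+01  1.20294317e+01  1.15907700e+02  1.89716510e-02
  5.20032089e+01 -5.23433609e+01] [ 4.04408196e+01  1.90591331e+01  1.05959493e+02 -2.54444375e-14
  5.49813740e+01 -6.06591804e+01]
pick guard False w 0.012846644064233472 0.012768138348539631 t 13.275 F [ 0.9  0.1 -0.5]
place guard True z 0.007190505808945872 t 16.7667 w 0.024290695524354266
```

View pics/f3s.png

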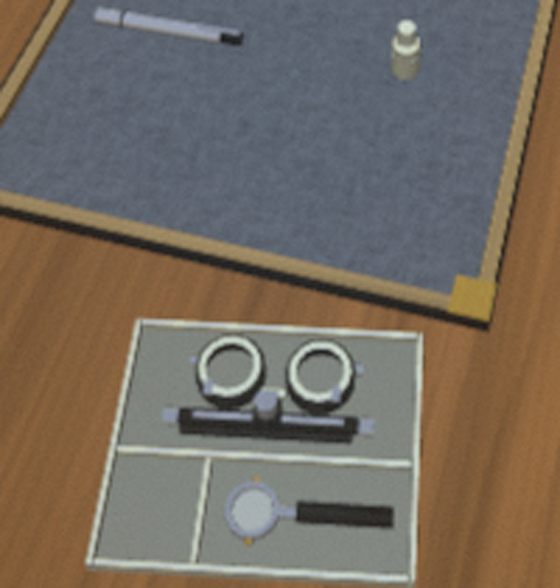

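View pics/f3.png

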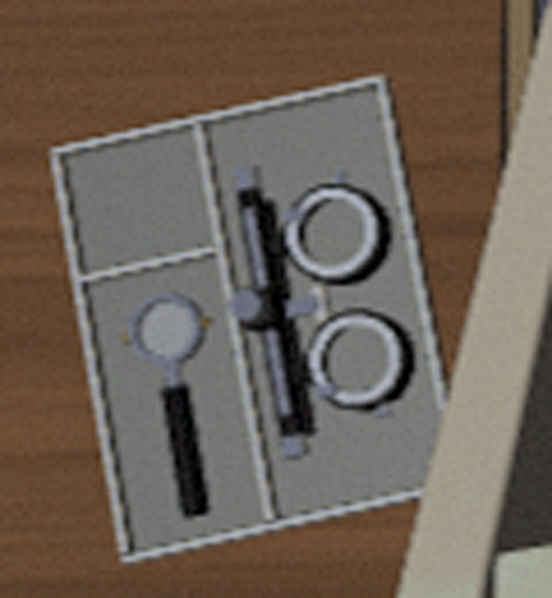

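The cross-cylinder is centred in the narrow compartment, parallel to it. Bottle next.

Run:
```python
from rig import arm
from h import *
p=(.460,-.004);d=T3(.068,.045)
print(arm.ik([*d,.14],rot(11.1,1))[5])
pick(arm,p,0,.017,.045,1)
place(arm,d,11.1,.0174,.04,1)
arm.command_gripper(.032);arm.move_pose([.657,-.129,.14],rot(-3.7,1))
snap(arm,"top","f4",(80,180,120,130),4.6);snap(arm,"side","f4s",(180,330,200,140),4)
```

```text
-65.4535510272766
pick guard False w 0.022654470283824685 0.023199018273114304 t 21.775 F [-0.4 -0.1 -0.2]
place guard True z 0.017201450567517367 t 25.775 w 0.03986990696143928
```

View pics/f4s.png

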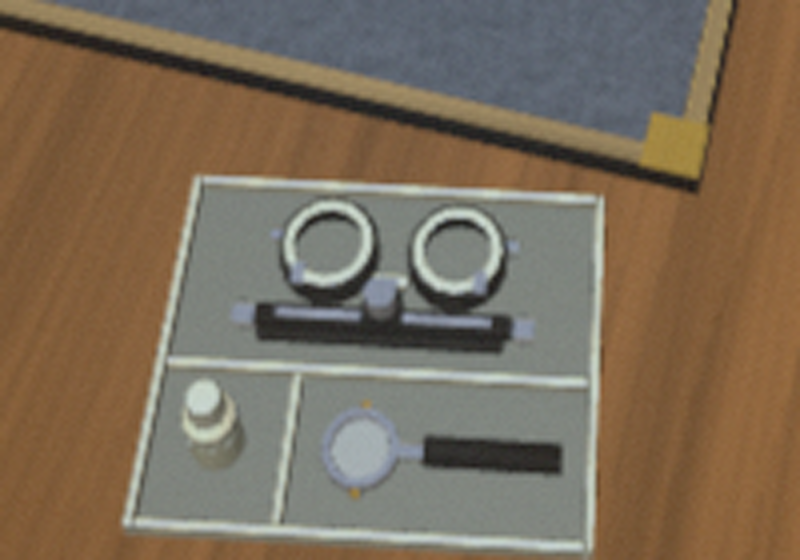

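View pics/f4.png

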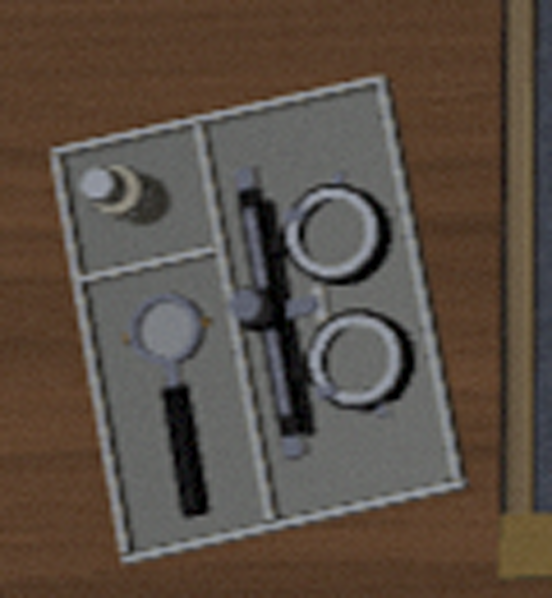

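The bottle is in the small compartment. I'll check that its apparent lean is only perspective, then pick the paddle.

Run:
```python
from rig import arm
from h import *
d=T3(.068,.045)
for n,x0,y0,s in(("top",80,180,4.6),("side",180,330,4)):
    for z in(.003,.039,.059): print(n,z,(proj(n,[*d,z])-[x0,y0])*s)
d=T2(0,-.035);print(arm.ik([*d,.14],rot(3.5,1)))
pick(arm,(.657,-.129),-3.7,.007,.032,1)
place(arm,d,3.5,.0075,.026,1)
arm.move_pose([.669,.0057,.14],rot(2.5,1))
snap(arm,"top","f5",(370,160,130,140),4.2);snap(arm,"side","f5s",(200,140,200,150),4)
```

```text
top 0.003 [144.71472571 199.54721092]
top 0.039 [112.27535049 187.95465335]
top 0.059 [ 93.31381417 181.17854562]
side 0.003 [220.13910675 439.97148932]
side 0.039 [209.70067948 409.73708558]
side 0.059 [203.58515899 392.02377392]
[-3.69586774e+01  2.44588051e+01  9.75663415e+01 -2.54444375e-14
  5.79748534e+01 -1.30458677e+02]
pick guard False w 0.014478967590890787 0.014681266787122935 t 31.2083 F [-0.6 -0.1 -1. ]
place guard True z 0.007232956705370018 t 34.9083 w 0.025961188054094524
```

View pics/f5s.png

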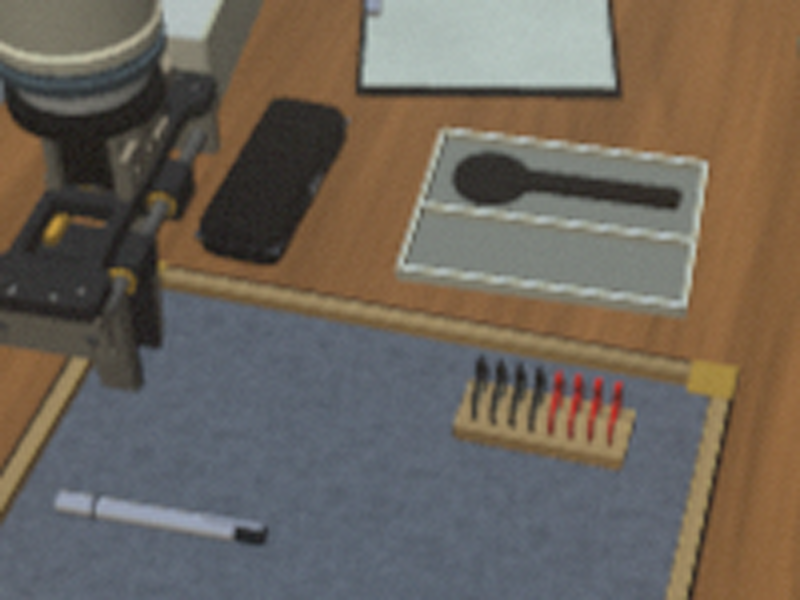

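View pics/f5.png

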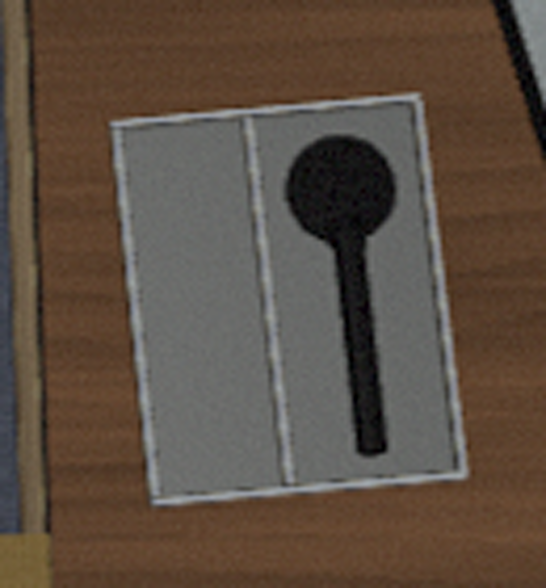

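The bottle's projection matches an upright one within a few enlarged pixels. The paddle is centred in the wide compartment. Last, the torch.

Run:
```python
from rig import arm
from h import *
d=T2(0,.045)
pick(arm,(.669,.0057),2.5,.007,.03,1)
place(arm,d,3.5,.0075,.024,1)
arm.line_to([*d,.25]);arm.move_pose([.62,.02,.3],rot(0,1)); arm.wait(.5)
snap(arm,"top","f6");snap(arm,"side","f6s");snap(arm,"top","f7",(370,160,130,140),4.2)
print(arm.get_obs()["time"])
```

```text
pick guard False w 0.012350296633810341 0.012441673734234441 t 39.7 F [-0.3  0.8 -1. ]
place guard True z 0.007239614207338107 t 43.5917 w 0.023940074976700584
46.4167
```

View pics/f6.png

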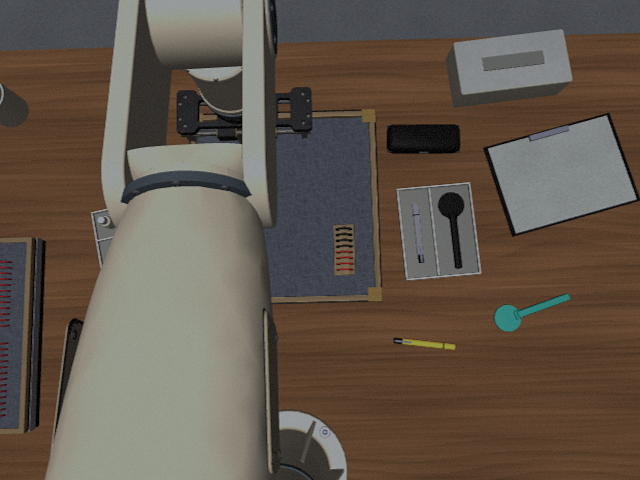

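View pics/f6s.png

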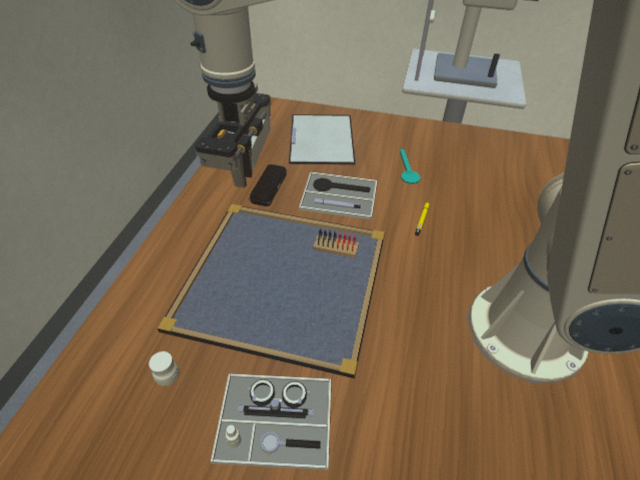

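View pics/f7.png

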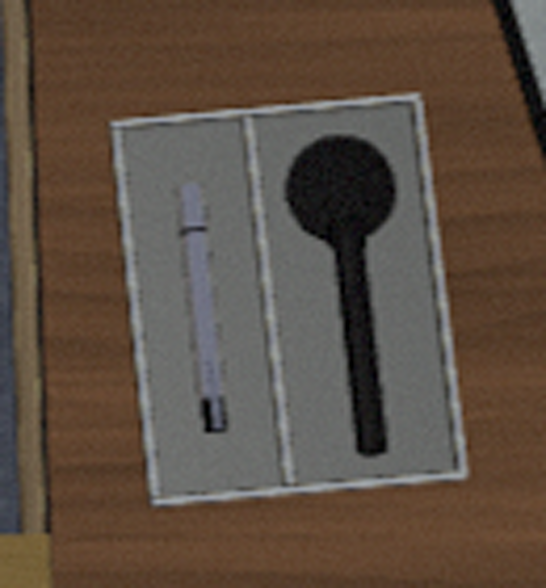

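The side view shows all five items in place: frame (277,398), bottle (232,435), cross-cylinder (290,443), paddle (340,186) and torch (337,203). The rack, tub, spectacle case and look-alikes haven't moved. Handing in.

```bash
python3 -c "
from rig import arm
arm.finish_job()"
```

```text
the job is handed in; nothing more can be done
```

Both trays are laid up and the job is handed in, at about 46 s on the robot's clock. I worked in the order given: trial frame, cross-cylinder and bottle into the three-compartment tray, then the black paddle and aluminium torch into the two-compartment tray.

The last pictures show each instrument lying flat and centred along its compartment. The bottle is upright: its outline fits an upright one to within about 4 mm. In the last pictures the lens rack, tub, spectacle case, yellow torch and turquoise paddle are where they were at the start.

Two limits on the checks: in the final top view the arm hid most of the three-compartment tray, so its last check rests on the side view and an earlier clear top view. The two cameras also disagreed by 2–5 mm on some positions, so I averaged them; every grasp and placement still worked first time.

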